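# Take the rolling pin out of its sprung rest and hold it level

### The job

Take the rolling pin out of its wooden rest: grip it by the middle, push it endways against the sprung plunger until its other end is clear of the little hood, and keep it pressed there while you start lifting it out. Raise it, level all the way, until it is about 20 cm above the worktop, and finish while still holding it there in the gripper, level and still, touching nothing else. Do not shift the cup, tin, egg cup, weight or matchbox.

Things in the scene. Friction and masses are not known exactly. Their poses are not given: they have to be found in the camera images.
- pin_centre (a point): centre of the wooden rolling pin (420 mm long over its handles, 0.5 kg), on its axis half-way along, where it balances. Its x axis runs along the pin. The barrel in the middle is 246 mm long and 58 mm in diameter: grip it from above, across. The handles taper to 20 mm diameter at the tips, 210 mm from the centre. It starts level in the rest, its axis 75 mm above the worktop
- pin_rest: fixed wooden rest that holds the pin: base board 512 x 100 x 12 mm, two V saddles open upward (16 mm wide, 68 mm high) under the barrel 90 mm either side of the middle, 34 mm of room between barrel and board; at the ends posts 44 mm wide, 100 mm high, one with a hood (+x), one with a sprung plunger (-x). Origin under the pin's middle, on the worktop; x along the pin to the hood, z up
- hood_edge (a point): middle of the lower inner edge of the hood, a steel plate 44 mm wide on the +x post that overhangs the pin's tip by 12 mm, 15.5 mm above the pin's axis, 198 mm from the rest's middle. The post stands 2 mm past the tip. The pin can be lifted out only after moving more than 12 mm toward the plunger
- plunger_tip (a point): tip of the sprung plunger, a small dark wooden button of 21 mm diameter on a steel rod with a coil spring, on the pin's axis at the end opposite the hood. At rest it stands 1.5 mm from the end of the pin, so the pin can move 23.5 mm toward it in all
- plunger (a joint): how far the plunger is pushed in, m: 0 at rest, 0.022 at its stop; the hood end of the pin is free from about 0.011 on, 0.016 to 0.020 is comfortable. The spring pushes back with about 1 N at rest and 2.6 N at the stop; friction in the saddles adds about 4 N
- cup: white tea cup with a handle, 94 x 119 x 58 mm, beside the rest; leave alone. Origin under its centre
- tin: short food tin, 76 mm diameter, 58 mm high, beside the rest; leave alone. Origin under its centre
- egg_cup: turned wooden egg cup, 47 mm diameter, 56 mm high, beside the rest; leave alone. Origin under its centre
- weight: brass bell weight, 40 mm diameter, 34 mm high, beside the rest; leave alone. Origin under its centre
- match_box: box of kitchen matches, 45 x 70 x 18 mm, behind the rest; leave alone. Origin under its centre

How it is judged:
By the outcome, as a careful person would: the job done as asked, in the order asked, and still so for the second after the job is handed in, while the arm keeps its last pose, push and grip.
It also fails if it takes over 35 s, if anything falls off the work surface, if the arm or the gripper's body presses on something with over 40 N, if the wrist force passes 120 N, or if a joint passes its speed limit or range.

### The arm

A 7-joint arm with a two-finger parallel gripper is mounted at the origin on a cart in front of the work surface, level with it; the furniture and walls round the work are solid. World frame = base frame: x ahead of the robot, y to its left, z up, the work surface at z = 0. Lengths are in m, angles in rad, forces in N, time in s.
With the tool pointing down it reaches from about 0.4 to 0.85 m from the base axis. Payload 10.4 kg.
Tool frame: the origin (TCP) lies on the centre line of the jaws, within the pads' length; the fingertips stand r.tip_extent ahead of it and the grasp point (between the pads) lies 3 mm ahead of it (r.tip_extent is the distance from the TCP to the fingertips, in m); z points along the fingers, y is the direction in which the jaws open and shut (so a half turn about z gives the same grasp; the last joint's range is limited). The gripper opens to 87 mm and grips with 3 to 60 N. Pads are 19 mm wide; open, the fingers measure 117 mm over their backs; the gripper's body (75 mm by 190 mm) begins 51 mm behind the grasp point.
Start: joints at [-1.24, 0.332, -0.065, 1.46, 0.022, 1.35, -0.088], TCP at [0.217, 0.586, 0.245] pointing down, gripper open.
Joint ranges: [-2.6, 2.6], [-0.5, 2.12], [-1.47, 1.34], [0.16, 2.42], [-1.27, 4.41], [0.06, 2.06], [-2.6, 2.6]. Speed limits (rad/s): [2.22, 2.22, 2.79, 2.79, 3.14, 3.14, 3.14].

### API

Orientations are given as a unit quaternion [x, y, z, w].
In Python, from bench import r gives the robot as it stands. The module is installed in compiled form; this text tells all that it offers.
- The arm moves only by the shell command python3 -m jog 'ROWS' [FORCE]. ROWS is JSON, a list of rows, each a list of 5 numbers: the shift along the tool's x, y, z in cm, then the turn about the tool's z in rad, then the closure, from 0 (fully open) to 1 (shut). A call has exactly 10 rows; each row shifts and turns the pose as measured when the row begins, along the tool's axes as they then stand; what a row does not reach is not made up. A row lasts 1/10 s, in which the tool goes at most 50 mm and 8.59 degrees, less where a joint would pass 70% of its speed; a pose out of reach is approached as far as the arm can. A call with a gripper value outside its range is refused whole. The fingers move at their own pace and stop on an object; FORCE is the grip in N (left out, the last holds). Time passes only in rows, so rows that do not move let the fingers close, or fill a call up. It gives the time, the measured TCP pose, the force and the opening at its end, in the units of the state.
- r.read_state(): the state, without advancing time (a new reading comes with each control period).
- r.camera(name): name is "side" or "top" or "wrist"; returns a dict with "pixels" (400x640x3 uint8, red, green, blue), "fx", "fy", "cx", "cy" (pixels), "camera_from_world" (4x4, takes a point from world to camera coordinates). Camera axes: x right, y up, looking along -z (the intrinsics and any distortion apply to the point x, -y, -z); pixel columns grow to the right and rows downward; lengths in m; the calibration is good to about 2 mm. The wrist camera is an equidistant fisheye: a pixel r from the principal point sees the ray r / f radians off the axis. A picture is of the moment at which its call begins. There is no depth.
- r.close_job(): hands the job in, once; it reports no verdict.
The state is a dict: "time": time; "joint_positions": joint angles; "joint_vel": joint speeds; "joint_torque": joint torques, N m; "ee_pos": TCP position; "eef_rot": TCP orientation; "ft_force": force on the tool from outside, world axes, zero at the start; "torque": the same for the moment, N m; "width": finger opening in m.
Only numpy, scipy, OpenCV 4.12 (cv2) and the standard library are available. Lean on these libraries where they do the work, as an engineer would, in place of code of your own. Each camera call takes 0.05 s, during which the arm holds its last target. There are 200 camera calls.

## Working session

There is one attempt and no reset: what is moved stays moved. The work goes in short steps, Python scripts to look and compute and a shell command to move; the robot and the scene stay as the last step left them, time stands still between calls to the robot, and variables do not carry over. Pictures are saved under pics/ and viewed, about 8 in all and at most 12, crops included, and the job is handed in when it is done.

```bash
mkdir -p pics; cat > h.py <<'E'
from bench import r
import numpy as np, cv2
from scipy.spatial.transform import Rotation as R
def snap(n,f):
    c=r.camera(n); cv2.imwrite(f,c["pixels"][:,:,::-1]); 
    np.savez(f[:-4]+'.npz',**{k:np.array(v) for k,v in c.items() if not isinstance(v,str)}); return c
def ray(c,u,v):
    T=np.array(c["camera_from_world"]); d=np.array([(u-c["cx"])/c["fx"],-(v-c["cy"])/c["fy"],-1.])
    return -T[:3,:3].T@T[:3,3], T[:3,:3].T@d
def onz(c,u,v,z):
    o,d=ray(c,u,v); return o+d*(z-o[2])/d[2]
def proj(c,p):
    T=np.array(c["camera_from_world"]); q=T[:3,:3]@p+T[:3,3]; return c["cx"]+c["fx"]*q[0]/-q[2], c["cy"]-c["fy"]*q[1]/-q[2]
E
python3 - <<'E'
from h import *
for n in("top","side"):
    c=snap(n,f"pics/{n}0.png"); print(n,c["fx"],c["fy"],c["cx"],c["cy"],[k for k in c]); print(np.round(c["camera_from_world"],3))
s=r.read_state(); print(s, r.tip_extent); print(R.from_quat(s["eef_rot"]).as_matrix().round(3))
E
```

```text
top 467.1554011233484 467.1554011233484 321.0884262413192 203.71617807801326 ['pixels', 'fx', 'fy', 'cx', 'cy', 'camera_from_world']
[[-0.009 -1.    -0.012  0.038]
 [ 0.995 -0.01   0.103 -0.56 ]
 [-0.103 -0.011  0.995 -1.097]
 [ 0.     0.     0.     1.   ]]
side 511.2457770609693 511.2457770609693 313.8121223655883 195.5467109030779 ['pixels', 'fx', 'fy', 'cx', 'cy', 'camera_from_world']
[[ 0.941 -0.339 -0.015 -0.513]
 [ 0.188  0.483  0.855 -0.188]
 [-0.283 -0.807  0.518 -1.017]
 [ 0.     0.     0.     1.   ]]
{'time': 0.1, 'joint_positions': array([-1.23963659,  0.33278984, -0.0646884 ,  1.46087438,  0.02162178,
        1.3498921 , -0.08849992]), 'joint_vel': array([ 0.00072157, -0.00204221, -0.00010608, -0.00254822,  0.0006799 ,
       -0.00129674, -0.00018808]), 'joint_torque': array([ 1.91026804e-03, -6.24544501e+01,  2.50953063e-02, -3.90719640e+01,
       -6.13325718e-02,  3.64955119e-02,  1.49118709e-04]), 'ee_pos': array([0.21642044, 0.58598912, 0.24383708]), 'eef_rot': array([ 1.75952321e-01,  9.84398486e-01, -6.29916410e-04, -7.03961447e-05]), 'ft_force': array([-0.56620354,  0.32263199, -0.37112938]), 'torque': array([ 0.0403789 ,  0.00284098, -0.0067106 ]), 'width': 0.08681770450806206} 0.022
[[-0.938  0.346 -0.   ]
 [ 0.346  0.938 -0.001]
 [-0.    -0.001 -1.   ]]
```

View pics/top0.png

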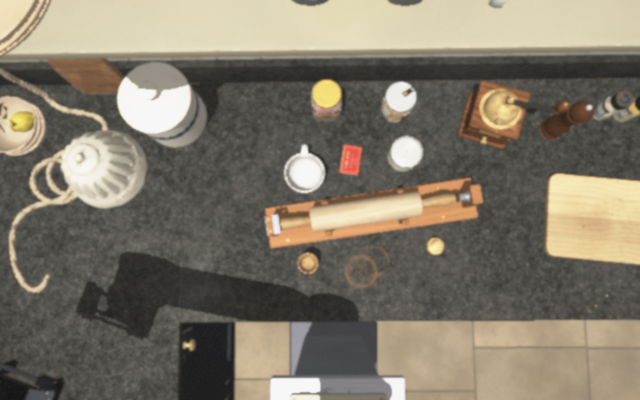

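View pics/side0.png

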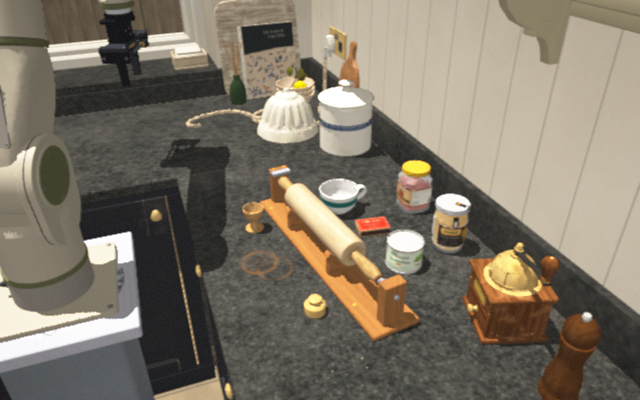

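The top view shows the pin from handle (280,222) to (458,200), with the barrel between about (310,218) and (422,207). I'll zoom on the ends to tell hood from plunger, and measure the barrel by colour.

```bash
python3 - <<'E'
from h import *
t=dict(np.load('pics/top0.npz')); s=dict(np.load('pics/side0.npz'))
T=t["pixels"]; S=s["pixels"]
a=cv2.resize(T[175:255,255:495],None,fx=3.3,fy=3.3,interpolation=2)[:,:,::-1]
b=cv2.resize(S[160:335,240:430],None,fx=1.85,fy=1.85,interpolation=2)[:,:,::-1]
o=np.zeros((a.shape[0]+b.shape[0],max(a.shape[1],b.shape[1]),3),np.uint8);o[:a.shape[0],:a.shape[1]]=a;o[a.shape[0]:,:b.shape[1]]=b
cv2.imwrite('pics/zoom.png',o);print(o.shape)
def barrel(img,box):
    u0,u1,v0,v1=box; hsv=cv2.cvtColor(img,cv2.COLOR_RGB2HSV)
    m=((hsv[...,0]>10)&(hsv[...,0]<27)&(hsv[...,1]>40)&(hsv[...,1]<125)&(hsv[...,2]>120)).astype(np.uint8)
    k=np.zeros_like(m);k[v0:v1,u0:u1]=m[v0:v1,u0:u1];k=cv2.morphologyEx(k,cv2.MORPH_OPEN,np.ones((5,5)))
    n,l,st,_=cv2.connectedComponentsWithStats(k);i=1+st[1:,4].argmax();ys,xs=np.where(l==i)
    rect=cv2.minAreaRect(np.c_[xs,ys].astype(np.float32));return rect
for n,c,box in(("top",t,(255,495,175,255)),("side",s,(240,430,160,335))):
    rc=barrel(c["pixels"],box);P=cv2.boxPoints(rc);print(n,rc)
    e=sorted([(np.linalg.norm(P[i]-P[(i+1)%4]),tuple((P[i]+P[(i+1)%4])/2)) for i in range(4)])[:2]
    for _,q in e: print(q,onz(c,*q,.075).round(4))
    p=[onz(c,*q,.075) for _,q in e];d=p[1]-p[0];print("len",np.linalg.norm(d),"mid",(p[0]+p[1])/2,"yaw",np.degrees(np.arctan2(d[1],d[0])), "width",rc[1])
print("cam top",ray(t,0,0)[0],"side",ray(s,0,0)[0])
for n,q,z in(("egg",(308,263),.05),("weight",(435,246),.03),("cup",(304,173),.055),("tin",(406,153),.058),("hoodpost",(275,224),.1),("plpost",(468,197),.1)): print(n,onz(t,*q,z).round(3))
E
```

```text
(588, 792, 3)
top ((367.9384765625, 211.07467651367188), (27.4508056640625, 178.3390655517578), 81.76437377929688)
(np.float32(279.6885), np.float32(223.8477)) [0.5102 0.1281 0.075 ]
(np.float32(456.18845), np.float32(198.30165)) [ 0.5653 -0.2796  0.075 ]
len 0.4113863469242766 mid [ 0.53777393 -0.07577098  0.075     ] yaw -82.29690249470359 width (27.4508056640625, 178.3390655517578)
side ((323.2500305175781, 222.75001525878906), (101.82337951660156, 30.405588150024414), 45.0)
(np.float32(359.25003), np.float32(258.75)) [ 0.562  -0.2103  0.075 ]
(np.float32(287.25003), np.float32(186.75002)) [0.5155 0.0983 0.075 ]
len 0.3120950817558924 mid [ 0.53876925 -0.05601359  0.075     ] yaw 98.57271212741239 width (101.82337951660156, 30.405588150024414)
cam top [0.4445456  0.02004848 1.14960085] side [ 0.22954447 -0.90429585  0.67949131]
egg [0.42  0.064 0.05 ]
weight [ 0.457 -0.238  0.03 ]
cup [0.632 0.072 0.055]
tin [ 0.677 -0.17   0.058]
hoodpost [0.508 0.136 0.1  ]
plpost [ 0.565 -0.299  0.1  ]
```

View pics/zoom.png

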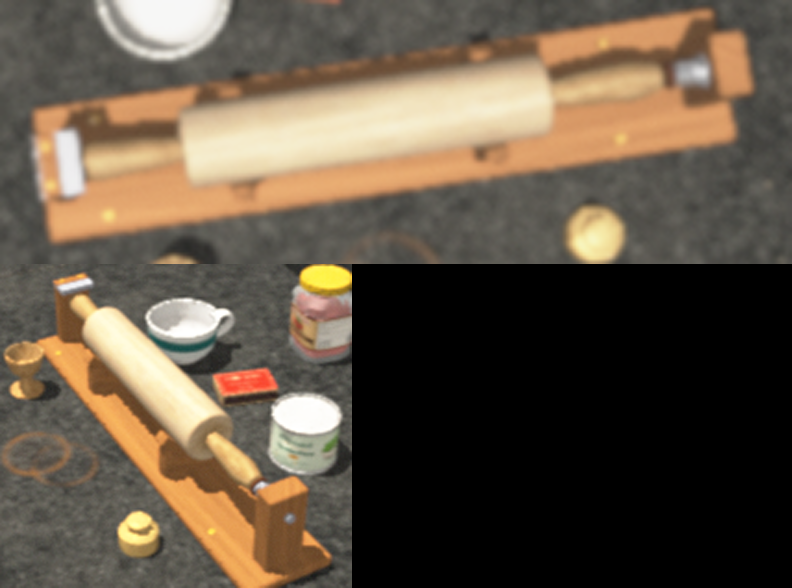

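Steel hood plate is at the left (+y) end (zoom 68,160); plunger and its rod at the right (−y) end (zoom 690,72), so the push is toward −y. I'll refine the barrel by opening away the handles, and start the transfer in the free air.

```bash
cat > m.py <<'E'
from h import *
t=dict(np.load('pics/top0.npz')); 
hsv=cv2.cvtColor(t["pixels"],cv2.COLOR_RGB2HSV)
m=((hsv[...,0]>10)&(hsv[...,0]<27)&(hsv[...,1]>40)&(hsv[...,1]<125)&(hsv[...,2]>120)).astype(np.uint8)
m[:175]=0;m[255:]=0;m[:,:255]=0;m[:,495:]=0
up=cv2.resize(m*255,None,fx=4,fy=4,interpolation=cv2.INTER_LINEAR); up=(up>127).astype(np.uint8)
up=cv2.morphologyEx(up,cv2.MORPH_OPEN,cv2.getStructuringElement(2,(61,61)))
n,l,st,_=cv2.connectedComponentsWithStats(up);i=1+st[1:,4].argmax();ys,xs=np.where(l==i)
rc=cv2.minAreaRect(np.c_[xs,ys].astype(np.float32));P=(cv2.boxPoints(rc)+.5)/4-.5;print(rc[1][0]/4,rc[1][1]/4,P)
e=sorted([(np.linalg.norm(P[i]-P[(i+1)%4]),tuple((P[i]+P[(i+1)%4])/2)) for i in range(4)])[:2]
p=sorted([onz(t,*q,.080) for _,q in e],key=lambda a:a[1]);d=p[1]-p[0];u=d/np.linalg.norm(d)
print("ends",p,"len",np.linalg.norm(d),"mid",(p[0]+p[1])/2,"yaw",np.degrees(np.arctan2(d[1],d[0])))
h=onz(t,255+82/3.3,175+160/3.3,.092);print("hood inner edge",h,"-> centre",h-.198*u)
E
python3 m.py
```

```text
27.260591506958008 94.38502502441406 [[304.48886 206.88083]
 [397.66965 191.85168]
 [402.0104  218.76447]
 [308.82962 233.79361]]
ends [array([ 0.54989959, -0.14864756,  0.08      ]), array([0.51737352, 0.06561511, 0.08      ])] len 0.216717408909158 mid [ 0.53363655 -0.04151623  0.08      ] yaw 98.63186270854628
hood inner edge [0.50998472 0.12599418 0.092     ] -> centre [ 0.53970158 -0.06976308  0.092     ]
```

```bash
python3 -m jog '[[-3.4,-3.3,0,0,0],[-3.4,-3.3,0,0,0],[-3.4,-3.3,0,0,0],[-3.4,-3.3,0,0,0],[-3.4,-3.3,0,0,0],[-3.4,-3.3,0,0,0],[-3.4,-3.3,0,0,0],[-3.4,-3.3,0,0,0],[-3.4,-3.3,0,0,0],[0,0,0,0,0]]'
```

```text
time: 1.1
ee_pos: [0.4043, 0.1854, 0.2395]
eef_rot: [0.175, 0.985, -0.003, -0.002]
ft_force: [-1.2, 0.7, 0.9]
width: 0.0872
```

```bash
python3 -m jog '[[0,0,0,0.14,0],[0,0,0,0.14,0],[0,0,0,0.14,0],[0,0,0,0.14,0],[0,0,0,0.14,0],[0,0,0,0.14,0],[0,0,0,0.14,0],[0,0,0,0.1,0],[0,0,0,0,0],[0,0,0,0,0]]'; python3 - <<'E'
from h import *
s=r.read_state();M=R.from_quat(s["eef_rot"]).as_matrix();print(M.round(3),s["ee_pos"])
print(M.T@(np.array([.539,-.072,.2395])-s["ee_pos"])*100)
t=dict(np.load('pics/top0.npz'))
for z in(.075,.09,.104):
    a=onz(t,311.7,219.8,z);b=onz(t,421.4,203.8,z);d=a-b;print(z,a,b,np.linalg.norm(d),(a+b)/2,np.degrees(np.arctan2(d[1],d[0])))
E
```

```text
time: 2.1
ee_pos: [0.4025, 0.1842, 0.2372]
eef_rot: [0.672, 0.74, -0.006, -0.002]
ft_force: [-0.4, 0.7, -0.1]
width: 0.0871
[[-0.096  0.995 -0.01 ]
 [ 0.995  0.096 -0.007]
 [-0.006 -0.011 -1.   ]] [0.40249777 0.18423309 0.23716217]
[-26.81531828  11.12806885  -0.20487332]
0.075 [0.51884335 0.05419691 0.075     ] [ 0.55339368 -0.19915656  0.075     ] 0.255698465392472 [ 0.53611851 -0.07247982  0.075     ] 97.7656371940767
0.09 [0.51780626 0.05372025 0.09      ] [ 0.5518743  -0.19609675  0.09      ] 0.25212925456094115 [ 0.53484028 -0.07118825  0.09      ] 97.76563719407672
0.104 [0.5168383  0.05327536 0.104     ] [ 0.55045622 -0.19324092  0.104     ] 0.24879799111817907 [ 0.53364726 -0.06998278  0.104     ] 97.7656371940767
```

```bash
python3 -m jog '[[-3,1.2,0,-0.02,0],[-3,1.2,0,-0.02,0],[-3,1.2,0,0,0],[-3,1.2,0,0,0],[-3,1.2,0,0,0],[-3,1.2,0,0,0],[-3,1.2,0,0,0],[-3,1.2,0,0,0],[-2,1,0,0,0],[0,0,0,0,0]]'; python3 - <<'E'
from h import *
s=r.read_state();M=R.from_quat(s["eef_rot"]).as_matrix();print(M.round(3),s["ee_pos"],s["joint_positions"].round(2))
print(M.T@(np.array([.537,-.071,.2395])-s["ee_pos"])*100)
a=snap("wrist","pics/w1.png"); b=snap("side","pics/s1.png"); print(a["fx"],a["cx"],a["cy"]);print(np.round(a["camera_from_world"],3))
cv2.imwrite("pics/v1.png",np.vstack([cv2.resize(a["pixels"],(480,300),interpolation=3),cv2.resize(b["pixels"],(480,300),interpolation=3)])[:,:,::-1])
E
```

```text
time: 3.1
ee_pos: [0.5491, -0.0651, 0.2366]
eef_rot: [0.642, 0.766, -0.006, -0.001]
ft_force: [-0.0, -0.1, -0.5]
width: 0.0872
[[-0.175  0.985 -0.01 ]
 [ 0.985  0.175 -0.008]
 [-0.006 -0.011 -1.   ]] [ 0.54913668 -0.06512281  0.23663564] [-0.44  0.19  0.53  1.68 -0.09  1.3   0.29]
[-0.36831627 -1.30086601 -0.26933223]
309.70691628693146 319.8597445386449 200.8537530656259
[[ 0.985  0.174 -0.011 -0.526]
 [-0.171  0.95  -0.263  0.186]
 [-0.035  0.261  0.965 -0.345]
 [ 0.     0.     0.     1.   ]]
```

View pics/w1.png

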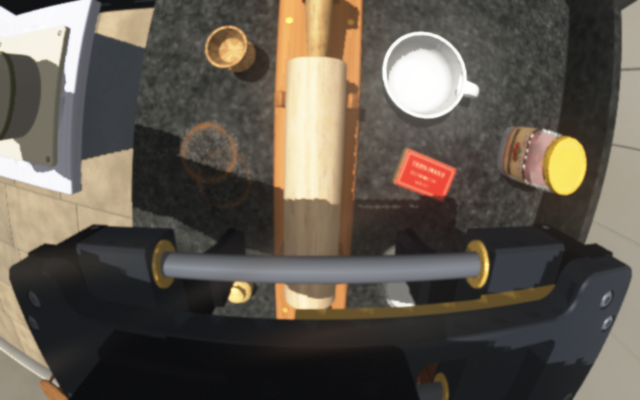

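The wrist view shows the barrel from the hood end (318,57) to the plunger end (310,307), with side edges about (289|346) at row 65 and (285|340) at row 220. The centre is slightly left of the tool. I'll cast those rays.

```bash
cat >> h.py <<'E'
def wz(c,u,v,z):
    T=np.array(c["camera_from_world"]); a=np.array([u-c["cx"],-(v-c["cy"])]);rr=np.linalg.norm(a);th=rr/c["fx"]
    d=T[:3,:3].T@np.r_[a/rr*np.sin(th),-np.cos(th)]; o=-T[:3,:3].T@T[:3,3]; return o+d*(z-o[2])/d[2]
E
python3 - <<'E'
from h import *
w=dict(np.load('pics/w1.npz'));I=w["pixels"].astype(int)
P=[]
for v in range(70,245,12):
    g=cv2.GaussianBlur(w["pixels"],(3,3),0)[v].astype(int).sum(1); 
    sat=cv2.cvtColor(w["pixels"],cv2.COLOR_RGB2HSV)[v,:,1].astype(int); hsvok=sat<135
    u=312
    a=u
    while sat[a]<140 and a>270:a-=1
    b=u
    while sat[b]<140 and b<360:b+=1
    p=wz(w,(a+b)/2,v,.078);P.append(p);print(v,a,b,p.round(4),(np.linalg.norm(wz(w,a,v,.078)-wz(w,b,v,.078))).round(4))
P=np.array(P);k=np.polyfit(P[:,1],P[:,0],1);print("x at y=-.071",np.polyval(k,-.071),"yaw",90-np.degrees(np.arctan(k[0])))
for z in(.075,.104):
    a=wz(w,318,57,z);b=wz(w,310,307,z);print(z,a,b,np.linalg.norm(a-b),(a+b)/2)
E
```

```text
70 284 348 [0.5223 0.0502 0.078 ] 0.0608
82 284 350 [0.5253 0.0388 0.078 ] 0.0627
94 283 349 [0.5264 0.0271 0.078 ] 0.0628
106 283 348 [0.528  0.0156 0.078 ] 0.062
118 282 360 [0.5351 0.0051 0.078 ] 0.0747
130 282 356 [ 0.5353 -0.0066  0.078 ] 0.0711
142 282 360 [ 0.5392 -0.0177  0.078 ] 0.0753
154 282 353 [ 0.5379 -0.0298  0.078 ] 0.0689
166 282 346 [ 0.5366 -0.042   0.078 ] 0.0625
178 282 345 [ 0.5381 -0.0538  0.078 ] 0.0621
190 281 345 [ 0.5397 -0.0659  0.078 ] 0.0636
202 282 343 [ 0.5413 -0.0781  0.078 ] 0.0613
214 282 360 [ 0.5518 -0.089   0.078 ] 0.0793
226 282 360 [ 0.5541 -0.1017  0.078 ] 0.0803
238 280 360 [ 0.5554 -0.1149  0.078 ] 0.0835
x at y=-.071 0.5450948665195505 yaw 100.35746333763409
0.075 [0.52179598 0.0638448  0.075     ] [ 0.55940088 -0.20459505  0.075     ] 0.27106102075107413 [ 0.54059843 -0.07037513  0.075     ]
0.104 [0.52329366 0.05818323 0.104     ] [ 0.55728071 -0.18443083  0.104     ] 0.24498306301119477 [ 0.54028719 -0.0631238   0.104     ]
```

Length check at z=0.104: 0.245 m against 0.246 given. Centre is about (0.539, −0.067), and yaw 97.8° agrees across both cameras. I'll correct the pose and come down part-way.

```bash
python3 -m jog '[[0,-0.5,0,0.03,0],[0,-0.4,1,0.01,0],[0,0,1.5,0,0],[0,0,1.5,0,0],[0,0,1.5,0,0],[0,0,1.5,0,0],[0,0,1,0,0],[0,0,0.5,0,0],[0,0,0,0,0],[0,0,0,0,0]]'; python3 - <<'E'
from h import *
s=r.read_state();M=R.from_quat(s["eef_rot"]).as_matrix();print(M.round(4),s["ee_pos"],"yaw",np.degrees(np.arctan2(M[1,1],M[0,1])))
print("to go cm",M.T@(np.array([.539,-.067,.078])-s["ee_pos"])*100)
E
```

```text
time: 4.2
ee_pos: [0.5338, -0.0534, 0.1454]
eef_rot: [0.649, 0.761, -0.004, -0.004]
ft_force: [0.5, -0.2, -0.6]
width: 0.0869
[[-1.581e-01  9.874e-01 -1.240e-02]
 [ 9.874e-01  1.581e-01 -1.200e-03]
 [ 8.000e-04 -1.250e-02 -9.999e-01]] [ 0.5338425  -0.05343731  0.14544596] yaw 9.094997129428373
to go cm [-1.42627727  0.37898982  6.73922387]
```

```bash
python3 -m jog '[[-0.7,0.2,0,0.024,0],[-0.5,0.15,0.5,0,0],[-0.2,0,0.5,0,0],[0,0,0.5,0,0],[0,0,0.5,0,0],[0,0,0.5,0,0],[0,0,0,0,0],[0,0,0,0,0],[0,0,0,0,0],[0,0,0,0,0]]'; python3 - <<'E'
from h import *
s=r.read_state();M=R.from_quat(s["eef_rot"]).as_matrix();print(M.round(4),s["ee_pos"],"yaw",np.degrees(np.arctan2(M[1,1],M[0,1])))
print("to go cm",M.T@(np.array([.539,-.067,.078])-s["ee_pos"])*100)
a=snap("wrist","pics/w2.png"); b=snap("side","pics/s2.png")
cv2.imwrite("pics/v2.png",np.hstack([a["pixels"][:,140:500],cv2.resize(b["pixels"][90:340,200:450],(400,400),interpolation=2)])[:,:,::-1])
E
```

```text
time: 5.2
ee_pos: [0.5404, -0.0683, 0.1195]
eef_rot: [0.659, 0.752, -0.004, -0.003]
ft_force: [-0.4, -0.0, -0.2]
width: 0.0868
[[-1.320e-01  9.912e-01 -1.020e-02]
 [ 9.913e-01  1.320e-01 -1.100e-03]
 [ 3.000e-04 -1.030e-02 -9.999e-01]] [ 0.54042643 -0.06828169  0.11949759] yaw 7.584512629369762
to go cm [ 0.14471012 -0.08184093  4.15085973]
```

View pics/v2.png

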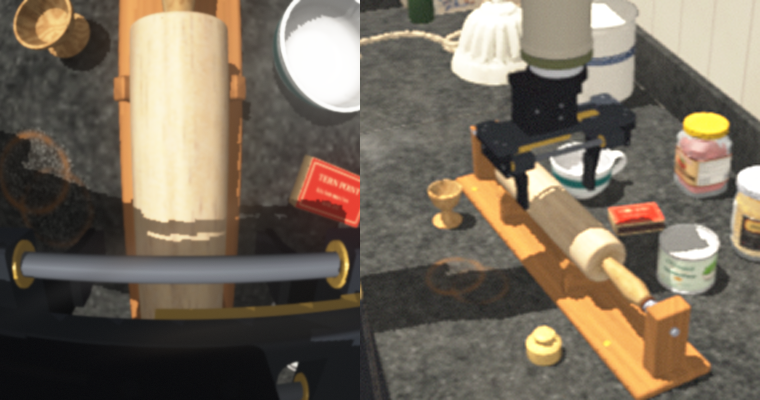

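```bash
python3 - <<'E'
from h import *
w=dict(np.load('pics/w2.npz'));u=np.array([-.1346,.9909,0])
a,b=wz(w,262,88,.068),wz(w,376,88,.068);e=wz(w,321,14,.104)
print("saddle",a,b,"c",(a+b)/2-.09*u);print("end",e,"c",e-.123*u)
l,q=wz(w,271,150,.085),wz(w,371,150,.085);print(l,q,np.linalg.norm(l-q),(l+q)/2)
E
```

```text
saddle [0.49162127 0.01726656 0.068     ] [0.56120928 0.02636362 0.068     ] c [ 0.53852927 -0.06736591  0.068     ]
end [0.52336484 0.05649682 0.104     ] c [ 0.53992064 -0.06538388  0.104     ]
[ 0.50450794 -0.01887577  0.085     ] [ 0.5609038  -0.01132521  0.085     ] 0.05689906465386673 [ 0.53270587 -0.01510049  0.085     ]
```

```bash
python3 -m jog '[[0,0,0.6,0,0],[0,0,0.7,0,0],[0,0,0.7,0,0],[0,0,0.7,0,0],[0,0,0.7,0,0],[0,0,0.5,0,0],[0,0,0.2,0,0],[0,0,0,0,0],[0,0,0,0,0],[0,0,0,0,0]]'
```

```text
time: 6.3
ee_pos: [0.5397, -0.0684, 0.0743]
eef_rot: [0.659, 0.752, -0.004, -0.004]
ft_force: [0.3, 0.1, 0.9]
width: 0.0871
```

```bash
python3 -m jog '[[0.1,-0.1,-0.3,0,0],[0,0,0,0,0],[0,0,0,0,0.3],[0,0,0,0,0.3],[0,0,0,0,1],[0,0,0,0,1],[0,0,0,0,1],[0,0,0,0,1],[0,0,0,0,1],[0,0,0,0,1]]' 40; python3 - <<'E'
from h import *
s=r.read_state();M=R.from_quat(s["eef_rot"]).as_matrix();print(M.round(4),s["ee_pos"],"yaw",np.degrees(np.arctan2(M[1,1],M[0,1])),s["ft_force"],s["torque"],s["width"])
E
```

```text
time: 7.3
ee_pos: [0.5399, -0.0672, 0.0787]
eef_rot: [0.659, 0.752, -0.003, -0.003]
ft_force: [0.0, -0.1, -0.7]
width: 0.0566
[[-0.1323  0.9912 -0.0076]
 [ 0.9912  0.1323 -0.001 ]
 [ 0.     -0.0077 -1.    ]] [ 0.5398832  -0.06719476  0.07866973] yaw 7.603697641741317 [ 0.01511032 -0.1095907  -0.65797866] [-0.06108057 -0.10222941 -0.00765381] 0.05661555701781534
```

```bash
python3 -m jog '[[-0.3,0,0,0,1],[-0.3,0,0,0,1],[-0.3,0,0,0,1],[-0.3,0,0,0,1],[-0.2,0,0,0,1],[-0.2,0,0,0,1],[0,0,0,0,1],[0,0,0,0,1],[0,0,0,0,1],[0,0,0,0,1]]'; python3 - <<'E'
from h import *
s=r.read_state();M=R.from_quat(s["eef_rot"]).as_matrix();print(M.round(4),s["ee_pos"],"yaw",np.degrees(np.arctan2(M[1,1],M[0,1])),s["ft_force"],s["torque"],s["width"])
print(M.T@(s["ee_pos"]-[.53988,-.06719,.07867])*1000)
b=snap("side","pics/s3.png");c=snap("top","pics/t3.png")
E
```

```text
time: 8.3
ee_pos: [0.5405, -0.0713, 0.0786]
eef_rot: [0.657, 0.754, 0.002, -0.011]
ft_force: [0.3, 1.6, 0.4]
width: 0.0563
[[-0.1357  0.9906 -0.014 ]
 [ 0.9906  0.1359  0.0164]
 [ 0.0182 -0.0116 -0.9998]] [ 0.54049157 -0.07128718  0.07864052] yaw 7.813946705066735 [0.31172167 1.55898037 0.3747924 ] [ 0.10353168 -0.08685162 -0.49947456] 0.056254869139839944
[-4.14212     0.04919711 -0.04645369]
```

```bash
python3 -m jog '[[-0.6,0,0,0,1],[-0.6,0,0,0,1],[-0.6,0,0,0,1],[-0.5,0,0,0,1],[-0.4,0,0,0,1],[-0.4,0,0,0,1],[-0.3,0,0,0,1],[-0.3,0,0,0,1],[-0.3,0,0,0,1],[-0.3,0,0,0,1]]'; python3 - <<'E'
from h import *
s=r.read_state();M=R.from_quat(s["eef_rot"]).as_matrix();print(M.round(4),s["ee_pos"],"yaw",np.degrees(np.arctan2(M[1,1],M[0,1])),s["ft_force"],s["torque"],s["width"])
print(M.T@(s["ee_pos"]-[.53988,-.06719,.07867])*1000)
b=snap("side","pics/s4.png");c=snap("top","pics/t4.png")
cv2.imwrite("pics/v4.png",np.vstack([cv2.resize(c["pixels"][175:255,255:495],None,fx=3,fy=3,interpolation=2),cv2.resize(b["pixels"][160:260,250:490],None,fx=3,fy=3,interpolation=2)])[:,:,::-1])
E
```

```text
time: 9.4
ee_pos: [0.5425, -0.0864, 0.0786]
eef_rot: [0.651, 0.758, 0.011, -0.03]
ft_force: [-5.0, 12.0, 8.1]
width: 0.0564
[[-0.1496  0.9882 -0.0316]
 [ 0.9869  0.1512  0.056 ]
 [ 0.0601 -0.0228 -0.9979]] [ 0.54253204 -0.08636327  0.07863838] yaw 8.697843510746136 [-5.01566708 11.95494059  8.05084818] [ 2.12928799  0.84497018 -0.91324623] 0.056401284728351146
[-19.32105285  -0.277121    -1.12635863]
```

View pics/v4.png

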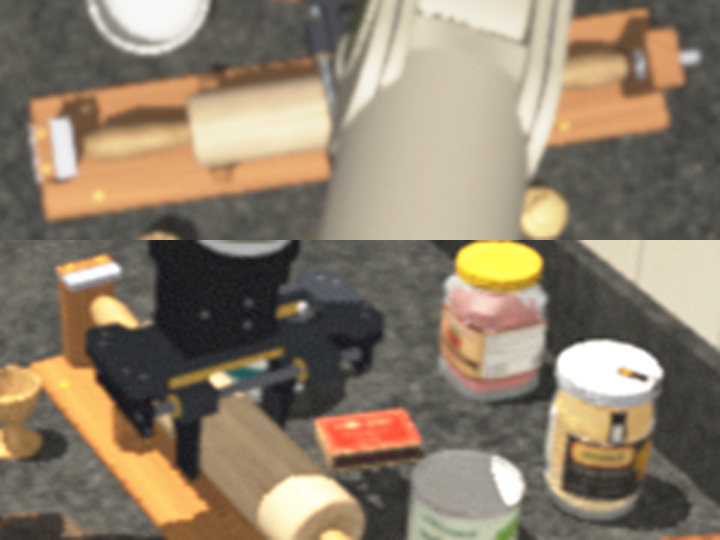

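The hood-end tip (zoom 85,140) now stands clear of the plate (75,145), and the plunger rod sticks out behind its post (690,57). Push is about 19 mm, so plunger about 17.8 mm. Now I'll lift slowly while still pressing.

```bash
python3 -m jog '[[-0.15,0,-0.2,0,1],[-0.12,0,-0.3,0,1],[-0.12,0,-0.3,0,1],[-0.12,0,-0.3,0,1],[-0.12,0,-0.3,0,1],[-0.1,0,-0.3,0,1],[-0.1,0,-0.3,0,1],[-0.1,0,-0.3,0,1],[-0.1,0,-0.3,0,1],[-0.1,0,-0.3,0,1]]'; python3 - <<'E'
from h import *
s=r.read_state();M=R.from_quat(s["eef_rot"]).as_matrix();print(M.round(4),s["ee_pos"],"yaw",np.degrees(np.arctan2(M[1,1],M[0,1])),s["ft_force"],s["torque"],s["width"])
print((s["ee_pos"]-[.53988,-.06719,.07867])*1000, (s["ee_pos"]-[.53988,-.06719,.07867])@[-.1346,.9909,0]*1000)
b=snap("side","pics/s5.png");c=snap("top","pics/t5.png")
cv2.imwrite("pics/v5.png",np.vstack([cv2.resize(c["pixels"][175:255,255:495],None,fx=2.2,fy=2.2,interpolation=2),cv2.resize(b["pixels"][150:330,200:440],None,fx=2.2,fy=2.2,interpolation=2)])[:,:,::-1])
E
```

```text
time: 10.5
ee_pos: [0.5417, -0.0948, 0.1051]
eef_rot: [0.649, 0.76, 0.01, -0.036]
ft_force: [0.2, 5.5, -7.2]
width: 0.0563
[[-0.1549  0.987  -0.0424]
 [ 0.9856  0.1574  0.0618]
 [ 0.0677 -0.0322 -0.9972]] [ 0.54170181 -0.09477622  0.10514371] yaw 9.05956949104509 [ 0.16820548  5.5334182  -7.19771933] [ 1.10972713 -0.0409453   0.07121767] 0.05634160452490783
[  1.82180939 -27.58621811  26.47370881] -27.580399069305287
```

View pics/v5.png

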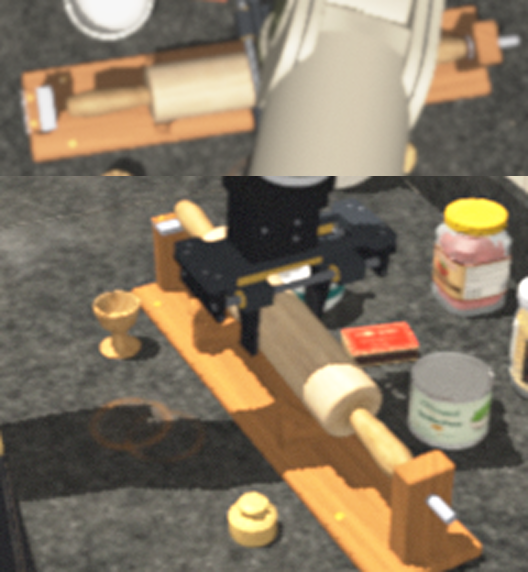

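```bash
cat > pit.py <<'E'
from h import *
def tri(c1,q1,c2,q2):
    o1,d1=ray(c1,*q1);o2,d2=ray(c2,*q2);d1/=np.linalg.norm(d1);d2/=np.linalg.norm(d2)
    k=np.linalg.lstsq(np.c_[d1,-d2],o2-o1,rcond=None)[0];a=o1+k[0]*d1;b=o2+k[1]*d2
    return (a+b)/2,np.linalg.norm(a-b)
E
python3 - <<'E'
from pit import *
s=dict(np.load('pics/s5.npz'));t=dict(np.load('pics/t5.npz'))
C=np.array([.5417,-.0948,.1051])-.003*np.array([0,0,1])
print("hood tip tri",tri(t,(255+70/2.2,175+103/2.2),s,(200+180/2.2,150+(208-176)/2.2)))
yaw=np.radians(98.5)
for p in(-4,-2,0,2,4):
    pr=np.radians(p);u=np.array([np.cos(yaw)*np.cos(pr),np.sin(yaw)*np.cos(pr),np.sin(pr)])
    f=lambda q:((q[0]-200)*2.2,(q[1]-150)*2.2+176); g=lambda q:((q[0]-255)*2.2,(q[1]-175)*2.2)
    print(p,"side tip+",np.round(f(proj(s,C+.21*u))),"end face -",np.round(f(proj(s,C-.123*u))),"tip-",np.round(f(proj(s,C-.21*u))),"top tip+",np.round(g(proj(t,C+.21*u))),"top b+",np.round(g(proj(t,C+.123*u))))
E
```

```text
hood tip tri (array([0.50940432, 0.10726063, 0.13090939]), np.float64(0.00344706925768836))
-4 side tip+ [183. 241.] end face - [352. 386.] tip- [413. 438.] top tip+ [ 68. 106.] top b+ [151.  92.]
-2 side tip+ [183. 235.] end face - [352. 390.] tip- [413. 446.] top tip+ [ 67. 106.] top b+ [151.  92.]
0 side tip+ [182. 229.] end face - [352. 395.] tip- [412. 453.] top tip+ [ 66. 105.] top b+ [151.  92.]
2 side tip+ [182. 223.] end face - [352. 399.] tip- [412. 460.] top tip+ [ 66. 105.] top b+ [151.  92.]
4 side tip+ [182. 217.] end face - [351. 403.] tip- [411. 467.] top tip+ [ 66. 104.] top b+ [151.  91.]
```

The side view shows the hood tip at (180,208), higher than a level pin would put it (229). The pin has followed the tool's tilt of about 4°. I'll set it back into the saddles, still pressed against the plunger, and press it down so the saddles level the pin and tool.

```bash
python3 -m jog '[[0,0,0.3,0,1],[0,0,0.3,0.01,1],[0,0,0.3,0,1],[0,0,0.3,0,1],[0,0,0.3,0,1],[0,0,0.3,0,1],[0,0,0.3,0,1],[0,0,0.3,0,1],[0,0,0.3,0,1],[0,0,0.3,0,1]]'; cat > st.py <<'E'
from pit import *
import sys
s=r.read_state();M=R.from_quat(s["eef_rot"]).as_matrix();d=s["ee_pos"]-[.53988,-.06719,.07867]
print("pos",s["ee_pos"].round(4),"pitch",np.degrees(M[2,0]).round(2),"roll",np.degrees(M[2,1]).round(2),"yaw",np.degrees(np.arctan2(M[1,1],M[0,1])).round(2),"F",s["ft_force"].round(1),"T",s["torque"].round(2),"w",s["width"].round(4),"travel",(-d@[-.1346,.9909,0]*1000).round(1),"up",(d[2]*1000).round(1))
E
python3 st.py
```

```text
time: 11.6
ee_pos: [0.5436, -0.0925, 0.0782]
eef_rot: [0.654, 0.756, 0.013, -0.034]
ft_force: [-18.5, 6.0, 37.6]
width: 0.0566Traceback (most recent call last):
  File "st.py", line 4, in <module>
    print("pos",s["ee_pos"].round(4),"pitch",np.degrees(M[2,0]).round(2),"roll",np.degrees(M[2,1]).round(2),"yaw",np.degrees(np.arctan2(M[1,1],M[0,1])).round(2),"F",s["ft_force"].round(1),"T",s["torque"].round(2),"w",s["width"].round(4),"travel",(-d@[-.1346,.9909,0]*1000).round(1),"up",(d[2]*1000).round(1))
                                                                                                                                                                                                                         ^^^^^^^^^^^^^^^^
AttributeError: 'float' object has no attribute 'round'
```

```bash
sed -i 's/s\["width"\].round(4)/round(s["width"],4)/' st.py; python3 st.py; python3 - <<'E'
from h import *
b=snap("side","pics/s6.png");c=snap("top","pics/t6.png")
cv2.imwrite("pics/v6.png",np.vstack([cv2.resize(c["pixels"][175:255,255:495],None,fx=2.2,fy=2.2,interpolation=2),cv2.resize(b["pixels"][150:330,200:440],None,fx=2.2,fy=2.2,interpolation=2)])[:,:,::-1])
E
```

```text
pos [ 0.5436 -0.0925  0.0782] pitch 3.94 roll -1.48 yaw 8.34 F [-18.5   6.   37.6] T [ 1.37  4.39 -0.28] w 0.0566 travel 25.6 up -0.5
```

View pics/v6.png

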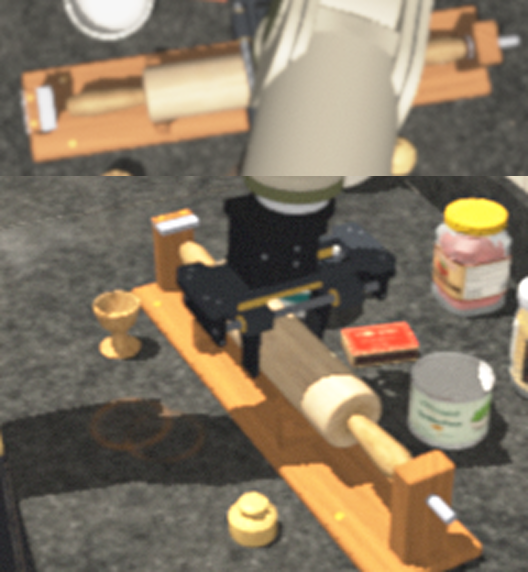

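```bash
python3 - <<'E'
from pit import *
s=dict(np.load('pics/s6.npz'));t=dict(np.load('pics/t6.npz'))
C0=np.array([.5387,-.066,.075]);u0=np.array([-.1346,.9909,0]);C=C0-.0235*u0
yaw=np.radians(97.8)
for p in(-2,0,2,4):
    pr=np.radians(p);u=np.array([np.cos(yaw)*np.cos(pr),np.sin(yaw)*np.cos(pr),np.sin(pr)])
    f=lambda q:((q[0]-200)*2.2,(q[1]-150)*2.2+176); g=lambda q:((q[0]-255)*2.2,(q[1]-175)*2.2)
    print(p,"side tip+",np.round(f(proj(s,C+.21*u))),"end face -",np.round(f(proj(s,C-.123*u))),"tip-",np.round(f(proj(s,C-.21*u))),"top tip+",np.round(g(proj(t,C+.21*u))),"top b+",np.round(g(proj(t,C+.123*u))))
b=s["pixels"];cv2.imwrite("pics/z6.png",np.hstack([cv2.resize(dict(np.load(f'pics/s{k}.npz'))["pixels"][155:275,255:375],None,fx=3.3,fy=3.3,interpolation=2) for k in(0,6)])[:,:,::-1])
for z in(.075,.104):print([onz(t,255+x/2.2,175+y/2.2,z).round(4) for x,y in((70,103),(147,91))])
E
```

```text
-2 side tip+ [185. 254.] end face - [347. 413.] tip- [405. 469.] top tip+ [ 64. 105.] top b+ [145.  93.]
0 side tip+ [184. 248.] end face - [347. 417.] tip- [405. 476.] top tip+ [ 63. 104.] top b+ [145.  92.]
2 side tip+ [184. 243.] end face - [347. 421.] tip- [404. 483.] top tip+ [ 63. 104.] top b+ [145.  92.]
4 side tip+ [184. 237.] end face - [347. 424.] tip- [403. 490.] top tip+ [ 62. 103.] top b+ [146.  92.]Traceback (most recent call last):
  File "<stdin>", line 9, in <module>
    fid = stack.enter_context(open(os.fspath(file), "rb"))
                              ~~~~^^^^^^^^^^^^^^^^^^^^^^^
FileNotFoundError: [Errno 2] No such file or directory: 'pics/s0.npz'
```

```bash
python3 - <<'E'
from pit import *
s=dict(np.load('pics/s6.npz'));z=dict(np.load('pics/side0.npz'))
C0=np.array([.5387,-.066,.075]);u=np.array([-.1346,.9909,0])
out=[]
for c,C in((z,C0),(s,C0-.0225*u)):
    im=cv2.resize(c["pixels"][160:310,260:400],None,fx=2.8,fy=3.6,interpolation=2)
    f=lambda q:(int((q[0]-260)*2.8),int((q[1]-160)*3.6))
    for a in(-.21,-.123,-.06,.06,.123,.21): cv2.circle(im,f(proj(c,C+a*u)),3,(255,0,0),-1)
    out.append(im)
cv2.imwrite("pics/z6.png",np.hstack(out)[:,:,::-1])
E
```

```text
(no output)
```

View pics/z6.png

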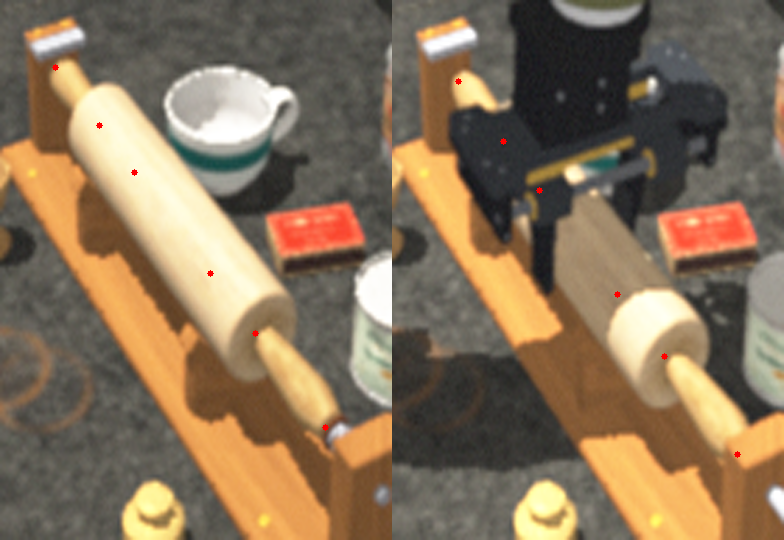

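Dots for a level pin 22.5 mm toward the plunger fall on the real pin: tip (458,82), end face (664,357). So it is level in the saddles and pressed near the plunger stop. I'll lift again with a firmer grip and no extra push, since plunger friction was what tipped it.

```bash
python3 -m jog '[[0,0,0,0,1],[0,0,-0.1,0,1],[0,0,-0.4,0,1],[0,0,-0.4,0,1],[0,0,-0.4,0,1],[0,0,-0.4,0,1],[0,0,-0.4,0,1],[0,0,-0.4,0,1],[0,0,-0.4,0,1],[0,0,-0.4,0,1]]' 60; python3 st.py; python3 - <<'E'
from pit import *
b=snap("side","pics/s7.png");c=snap("top","pics/t7.png");e=r.read_state()["ee_pos"]
C=np.array([e[0],e[1]+.003,e[2]-.003]);y=np.radians(98);u=np.array([np.cos(y),np.sin(y),0])
im=cv2.resize(b["pixels"][140:310,260:400],None,fx=2.8,fy=3.2,interpolation=2);f=lambda q:(int((q[0]-260)*2.8),int((q[1]-140)*3.2))
for a in(-.21,-.123,-.06,.06,.123,.21): cv2.circle(im,f(proj(b,C+a*u)),3,(255,0,0),-1)
i2=cv2.resize(c["pixels"][175:255,255:385],(390,240),interpolation=2)
i2=cv2.copyMakeBorder(i2,0,im.shape[0]-240,0,0,cv2.BORDER_CONSTANT)
cv2.imwrite("pics/v7.png",np.hstack([im,i2])[:,:,::-1])
E
```

```text
time: 12.7
ee_pos: [0.5433, -0.0947, 0.1126]
eef_rot: [0.654, 0.755, 0.012, -0.036]
ft_force: [-0.2, 3.0, -7.6]
width: 0.0564
pos [ 0.5433 -0.0947  0.1126] pitch 4.04 roll -1.66 yaw 8.27 F [-0.2  3.  -7.6] T [ 0.89  0.19 -0.06] w 0.0564 travel 27.7 up 33.9
```

View pics/v7.png

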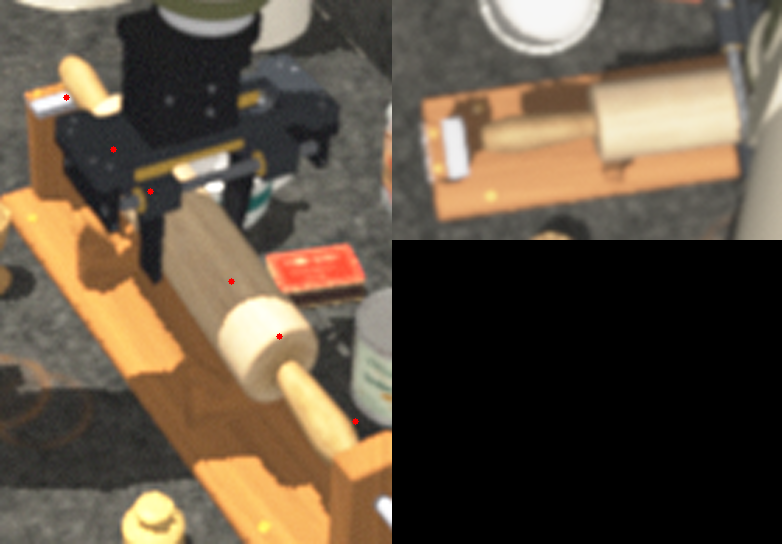

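The pin is still tipping in the grip: hood tip (68,62) sits above the level prediction (66,97), and the plunger end is about 6 px low, because the button's friction holds that end down. Both ends are now clear of the hood, so I'll move off the plunger along +x. I'll also write a numeric pitch check using the two handles.

```bash
python3 -m jog '[[0,0,-0.2,0,1],[0.3,0,-0.2,0,1],[0.4,0,-0.1,0,1],[0.4,0,0,0,1],[0.4,0,0,0,1],[0.4,0,0,0,1],[0.4,0,0,0,1],[0.3,0,0,0,1],[0,0,0,0,1],[0,0,0,0,1]]'; python3 st.py; cat > pc.py <<'E'
from pit import *
import sys
def pinpitch(c,C,yaw,sg=(1,-1)):
    hsv=cv2.cvtColor(c["pixels"],cv2.COLOR_RGB2HSV).astype(int)
    m=((hsv[...,0]>10)&(hsv[...,0]<27)&(hsv[...,1]>40)&(hsv[...,1]<150)&(hsv[...,2]>110))
    y=np.radians(yaw);u=np.array([np.cos(y),np.sin(y),0]);res={}
    for a in(.20,.185,.17,.155,-.155,-.17,-.185,-.2):
        q=np.array(proj(c,C+a*u));k=proj(c,C+a*u+[0,0,.01])[1]-q[1]
        col=int(round(q[0]));rows=np.where(m[:,col])[0];rows=rows[abs(rows-q[1])<28]
        if len(rows)==0: continue
        runs=np.split(rows,np.where(np.diff(rows)>1)[0]+1);best=min((x for x in runs if len(x)>=4),key=lambda x:abs(x.mean()-q[1]),default=None)
        if best is None: continue
        dz=(best.mean()-q[1])/k*.01;res[a]=dz;print(f"a={a} col {col} rows {best[0]}-{best[-1]} pred {q[1]:.1f} dz {dz*1000:.1f} mm")
    if len(res)>1:
        k=np.polyfit(list(res),list(res.values()),1);print("pitch deg",np.degrees(np.arctan(k[0])).round(2),"centre dz",(k[1]*1000).round(1))
if __name__=="__main__":
    print("check seated");z=dict(np.load('pics/side0.npz'));pinpitch(z,np.array([.5387,-.066,.075]),97.7)
    e=r.read_state()["ee_pos"];n=sys.argv[1];b=snap("side",f"pics/s{n}.png");t=snap("top",f"pics/t{n}.png")
    print("now");pinpitch(b,np.array([e[0],e[1]+.002,e[2]-.003]),98.3)
E
python3 pc.py 8
```

```text
time: 13.8
ee_pos: [0.5406, -0.0695, 0.1208]
eef_rot: [0.655, 0.755, 0.012, -0.034]
ft_force: [0.2, 0.1, -6.6]
width: 0.0566
pos [ 0.5406 -0.0695  0.1208] pitch 3.8 roll -1.5 yaw 8.21 F [ 0.2  0.1 -6.6] T [-0.24 -0.01 -0.01] w 0.0566 travel 2.4 up 42.2
check seated
a=0.2 col 282 rows 175-189 pred 180.4 dz -4.4 mm
a=0.185 col 284 rows 175-200 pred 183.1 dz -12.0 mm
a=0.17 col 287 rows 176-204 pred 185.9 dz -11.2 mm
a=0.155 col 290 rows 180-188 pred 188.7 dz 12.7 mm
a=-0.155 col 360 rows 238-271 pred 261.9 dz 17.6 mm
a=-0.17 col 364 rows 242-275 pred 266.4 dz 18.6 mm
a=-0.185 col 369 rows 259-279 pred 271.0 dz 4.6 mm
a=-0.2 col 373 rows 262-280 pred 275.7 dz 10.9 mm
pitch deg -2.69 centre dz 4.6
now
a=0.2 col 281 rows 153-165 pred 165.0 dz 15.8 mm
a=0.185 col 284 rows 154-164 pred 167.6 dz 22.6 mm
a=0.17 col 286 rows 155-165 pred 170.2 dz 26.7 mm
a=0.155 col 289 rows 158-166 pred 172.9 dz 28.4 mm
a=-0.155 col 363 rows 228-264 pred 243.5 dz -5.6 mm
a=-0.17 col 367 rows 245-268 pred 247.8 dz -19.5 mm
a=-0.185 col 372 rows 249-269 pred 252.3 dz -15.0 mm
a=-0.2 col 377 rows 254-271 pred 256.8 dz -12.6 mm
pitch deg 5.79 centre dz 5.1
```

```bash
python3 -m jog '[[0.3,0,0,0,1],[0.3,0,0.1,0,1],[0.2,0,0.2,0,1],[0,0,0.2,0,1],[0,0,0.2,0,1],[0,0,0.2,0,1],[0,0,0.2,0,1],[0,0,0,0,1],[0,0,0,0,1],[0,0,0,0,1]]'; python3 st.py;python3 pc.py 9 | sed -n '/now/,$p'
```

```text
time: 14.9
ee_pos: [0.5387, -0.0609, 0.1091]
eef_rot: [0.655, 0.755, 0.012, -0.034]
ft_force: [-0.3, -0.2, -5.5]
width: 0.0562
pos [ 0.5387 -0.0609  0.1091] pitch 3.78 roll -1.53 yaw 8.15 F [-0.3 -0.2 -5.5] T [-0.25  0.01  0.02] w 0.0562 travel -6.4 up 30.4
now
a=0.2 col 279 rows 156-168 pred 167.9 dz 15.8 mm
a=0.185 col 282 rows 157-168 pred 170.5 dz 21.3 mm
a=0.17 col 285 rows 158-169 pred 173.1 dz 25.6 mm
a=0.155 col 288 rows 162-170 pred 175.9 dz 26.0 mm
a=-0.155 col 360 rows 230-265 pred 246.2 dz -2.9 mm
a=-0.17 col 364 rows 247-270 pred 250.5 dz -18.2 mm
a=-0.185 col 369 rows 252-273 pred 254.9 dz -17.2 mm
a=-0.2 col 373 rows 256-275 pred 259.4 dz -13.7 mm
pitch deg 5.6 centre dz 4.6
```

I had the lever backwards: the plunger end is the low one, so it needs support from beneath. The 100 mm plunger post can give it. I'll raise the pin, carry the plunger-end tip over that post, then lower gently until level.

```bash
python3 -m jog '[[0,0,-0.6,0,1],[0,0,-0.9,0,1],[0,0,-0.9,0,1],[0,0,-0.9,0,1],[0,0,-0.9,0,1],[0,0,-0.3,0,1],[-0.5,0,-0.1,0,1],[-0.6,0,0,0,1],[-0.6,0,0,0,1],[-0.6,0,0,0,1]]'; python3 st.py
```

```text
time: 16.0
ee_pos: [0.5444, -0.0881, 0.1586]
eef_rot: [0.655, 0.755, 0.012, -0.033]
ft_force: [0.9, 0.2, -6.9]
width: 0.056
pos [ 0.5444 -0.0881  0.1586] pitch 3.79 roll -1.41 yaw 8.19 F [ 0.9  0.2 -6.9] T [-0.27 -0.08  0.03] w 0.056 travel 21.4 up 79.9
```

```bash
python3 -m jog '[[-0.6,0,0,0,1],[-0.6,0,0,0,1],[-0.5,0,0,0,1],[-0.3,0,0,0,1],[0,0,0,0,1],[0,0,0,0,1],[0,0,0,0,1],[0,0,0,0,1],[0,0,0,0,1],[0,0,0,0,1]]'; python3 st.py;python3 pc.py 10 | sed -n '/now/,$p'
```

```text
time: 17.0
ee_pos: [0.547, -0.1105, 0.1561]
eef_rot: [0.655, 0.755, 0.012, -0.034]
ft_force: [0.2, 0.5, -5.6]
width: 0.0564
pos [ 0.547  -0.1105  0.1561] pitch 3.79 roll -1.52 yaw 8.13 F [ 0.2  0.5 -5.6] T [-0.27 -0.07  0.05] w 0.0564 travel 43.8 up 77.4
now
a=0.2 col 288 rows 146-157 pred 158.5 dz 17.7 mm
a=0.185 col 291 rows 151-157 pred 161.2 dz 18.0 mm
a=0.17 col 294 rows 148-157 pred 163.9 dz 28.3 mm
a=0.155 col 297 rows 151-158 pred 166.6 dz 30.0 mm
a=-0.155 col 377 rows 225-257 pred 239.5 dz -3.2 mm
a=-0.17 col 382 rows 241-263 pred 244.0 dz -16.9 mm
a=-0.185 col 387 rows 246-266 pred 248.6 dz -15.4 mm
a=-0.2 col 392 rows 250-268 pred 253.4 dz -11.6 mm
pitch deg 5.59 centre dz 5.9
```

```bash
python3 -m jog '[[0,0,0.4,0,1],[0,0,0.4,0,1],[0,0,0.4,0,1],[0,0,0.3,0,1],[0,0,0.3,0,1],[0,0,0.2,0,1],[0,0,0.2,0,1],[0,0,0.2,0,1],[0,0,0,0,1],[0,0,0,0,1]]'; python3 st.py;python3 pc.py 11 | sed -n '/now/,$p'
```

```text
time: 18.1
ee_pos: [0.5459, -0.1088, 0.1297]
eef_rot: [0.655, 0.755, 0.011, -0.034]
ft_force: [1.1, -0.4, -5.4]
width: 0.0565
pos [ 0.5459 -0.1088  0.1297] pitch 3.79 roll -1.55 yaw 8.13 F [ 1.1 -0.4 -5.4] T [-0.28 -0.01 -0.01] w 0.0565 travel 42.1 up 51.0
now
a=0.2 col 288 rows 157-169 pred 168.6 dz 14.5 mm
a=0.185 col 291 rows 158-169 pred 171.3 dz 20.1 mm
a=0.17 col 294 rows 160-166 pred 174.1 dz 28.3 mm
a=0.155 col 297 rows 162-170 pred 176.9 dz 27.6 mm
a=-0.155 col 375 rows 233-268 pred 251.2 dz 1.6 mm
a=-0.17 col 380 rows 252-274 pred 255.8 dz -15.6 mm
a=-0.185 col 385 rows 257-277 pred 260.5 dz -14.0 mm
a=-0.2 col 390 rows 261-280 pred 265.4 dz -11.0 mm
pitch deg 5.14 centre dz 6.4
```

```bash
python3 -m jog '[[0,0,0.2,0,1],[0,0,0.2,0,1],[0,0,0.2,0,1],[0,0,0.2,0,1],[0,0,0,0,1],[0,0,0,0,1],[0,0,0,0,1],[0,0,0,0,1],[0,0,0,0,1],[0,0,0,0,1]]'; python3 st.py;python3 pc.py 12 | sed -n '/now/,$p'; python3 - <<'E'
import numpy as np,cv2
c=np.load('pics/s12.npz')["pixels"];t=np.load('pics/t12.npz')["pixels"]
cv2.imwrite('pics/v12.png',np.vstack([cv2.resize(c[130:330,260:430],None,fx=2.2,fy=2.2,interpolation=2)[:,:374],cv2.resize(t[170:240,340:510],None,fx=2.2,fy=2.2,interpolation=2)])[:,:,::-1])
E
```

```text
time: 19.2
ee_pos: [0.5459, -0.1083, 0.1217]
eef_rot: [0.655, 0.755, 0.012, -0.034]
ft_force: [-0.5, 0.9, -4.8]
width: 0.056
pos [ 0.5459 -0.1083  0.1217] pitch 3.79 roll -1.51 yaw 8.12 F [-0.5  0.9 -4.8] T [-0.41  0.12 -0.18] w 0.056 travel 41.5 up 43.0
now
a=0.2 col 288 rows 163-173 pred 171.6 dz 9.3 mm
a=0.185 col 291 rows 164-173 pred 174.3 dz 15.0 mm
a=0.17 col 294 rows 165-173 pred 177.1 dz 20.8 mm
a=0.155 col 297 rows 168-174 pred 179.9 dz 22.8 mm
a=-0.155 col 375 rows 234-268 pred 254.7 dz 8.1 mm
a=-0.17 col 379 rows 252-273 pred 259.3 dz -7.1 mm
a=-0.185 col 384 rows 257-277 pred 264.0 dz -6.5 mm
a=-0.2 col 389 rows 261-280 pred 268.9 dz -3.5 mm
pitch deg 3.05 centre dz 7.4
```

View pics/v12.png

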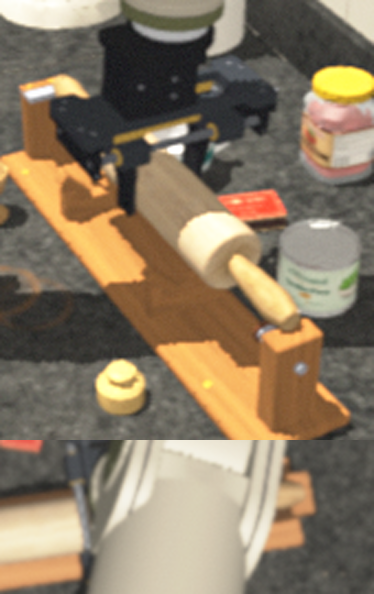

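The plunger-end tip rests on the post top (285,322) and the pin is coming level: 2.1° for 8 mm of lowering, as geometry predicts. Another 8 mm should finish it.

```bash
python3 -m jog '[[0,0,0.2,0,1],[0,0,0.2,0,1],[0,0,0.2,0,1],[0,0,0.2,0,1],[0,0,0.05,0,1],[0,0,0,0,1],[0,0,0,0,1],[0,0,0,0,1],[0,0,0,0,1],[0,0,0,0,1]]'; python3 st.py;python3 pc.py 13 | sed -n '/now/,$p'
```

```text
time: 20.3
ee_pos: [0.5457, -0.1077, 0.1126]
eef_rot: [0.655, 0.755, 0.012, -0.033]
ft_force: [-1.3, 0.5, -3.7]
width: 0.0563
pos [ 0.5457 -0.1077  0.1126] pitch 3.77 roll -1.49 yaw 8.13 F [-1.3  0.5 -3.7] T [-0.47  0.14 -0.17] w 0.0563 travel 40.9 up 33.9
now
a=0.2 col 288 rows 171-177 pred 174.9 dz 2.5 mm
a=0.17 col 294 rows 172-177 pred 180.5 dz 15.6 mm
a=0.155 col 297 rows 175-178 pred 183.4 dz 17.7 mm
a=-0.155 col 374 rows 235-267 pred 258.6 dz 17.0 mm
a=-0.17 col 379 rows 253-273 pred 263.2 dz 0.5 mm
a=-0.185 col 384 rows 257-277 pred 268.0 dz 2.2 mm
a=-0.2 col 389 rows 261-280 pred 272.9 dz 5.2 mm
pitch deg 0.89 centre dz 9.1
```

```bash
python3 -m jog '[[0,0,-0.3,0,1],[0,0,-0.6,0,1],[0,0,-0.9,0,1],[0,0,-0.9,0,1],[0,0,-0.9,0,1],[0,0,-0.9,0,1],[0,0,-0.9,0,1],[0,0,-0.9,0,1],[0,0,-0.6,0,1],[0,0,-0.3,0,1]]'; python3 st.py
```

```text
time: 21.4
ee_pos: [0.5486, -0.1129, 0.1913]
eef_rot: [0.655, 0.755, 0.012, -0.033]
ft_force: [-0.3, 0.5, -6.9]
width: 0.0558
pos [ 0.5486 -0.1129  0.1913] pitch 3.77 roll -1.42 yaw 8.11 F [-0.3  0.5 -6.9] T [-0.24 -0.04 -0.03] w 0.0558 travel 46.4 up 112.7
```

```bash
python3 -m jog '[[0,0,-0.9,0,1],[0,0,-0.6,0,1],[0,0,0,0,1],[0,0,0,0,1],[0,0,0,0,1],[0,0,0,0,1],[0,0,0,0,1],[0,0,0,0,1],[0,0,0,0,1],[0,0,0,0,1]]'; python3 st.py;python3 pc.py 14 | sed -n '/now/,$p'
```

```text
time: 22.4
ee_pos: [0.5484, -0.1137, 0.2064]
eef_rot: [0.655, 0.755, 0.011, -0.034]
ft_force: [-0.4, 0.2, -5.8]
width: 0.0562
pos [ 0.5484 -0.1137  0.2064] pitch 3.79 roll -1.55 yaw 8.11 F [-0.4  0.2 -5.8] T [-0.28 -0.06 -0.01] w 0.0562 travel 47.2 up 127.8
now
a=0.185 col 291 rows 119-124 pred 141.2 dz 47.1 mm
a=-0.155 col 380 rows 216-229 pred 216.1 dz -12.8 mm
a=-0.17 col 385 rows 214-235 pred 220.4 dz -8.0 mm
a=-0.185 col 390 rows 217-238 pred 224.9 dz -5.1 mm
a=-0.2 col 396 rows 222-240 pred 229.5 dz -2.9 mm
pitch deg 8.3 centre dz 19.0
```

```bash
python3 - <<'E'
from pit import *
c=dict(np.load('pics/s14.npz'));t=dict(np.load('pics/t14.npz'));e=np.array([.5484,-.1137,.2064])
y=np.radians(98.1);C=e+[0,0,-.0032]+.0035*np.array([np.cos(y),np.sin(y),0])
ims=[]
for cam,(v0,v1,u0,u1),k in((c,(90,290,265,425),2.5),(t,(160,250,260,500),1.6)):
    im=cv2.resize(cam["pixels"][v0:v1,u0:u1],None,fx=k,fy=k,interpolation=2)
    for p,col in((0,(255,0,0)),(3,(0,0,255))):
        pr=np.radians(p);u=np.array([np.cos(y)*np.cos(pr),np.sin(y)*np.cos(pr),np.sin(pr)]);n=np.array([-np.sin(y),np.cos(y)*0-(-np.cos(y))*0,0]);n=np.array([np.sin(y),-np.cos(y),0]);w=np.cross(n,u)
        for a,rad in((-.21,.01),(-.123,.029),(.123,.029),(.21,.01)):
            pts=[[(q-o)*k for q,o in zip(proj(cam,C+a*u+rad*(np.cos(h)*n+np.sin(h)*w)),(u0,v0))] for h in np.linspace(0,6.283,25)]
            cv2.polylines(im,[np.int32(pts)],True,col,1)
    ims.append(im)
h=max(i.shape[0] for i in ims)
cv2.imwrite("pics/v14.png",np.hstack([cv2.copyMakeBorder(i,0,h-i.shape[0],0,0,0) for i in ims])[:,:,::-1])
E
```

```text
(no output)
```

View pics/v14.png

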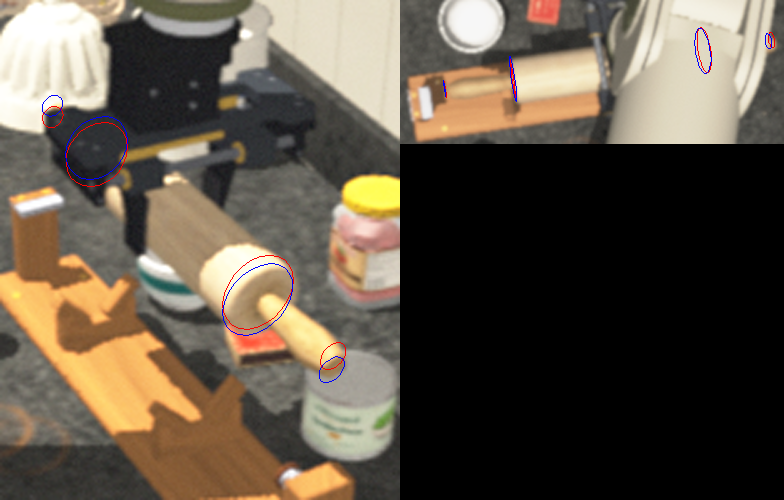

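Level (red) and +3° (blue) outlines are drawn on the side view. The plunger-end tip at about (332,360) falls between them, so the residual is 1–2°. I'll quantify it numerically, with the seated pin as reference.

```bash
python3 - <<'E'
from pit import *
def meas(f,C,yaw,lab):
    c=dict(np.load(f));hsv=cv2.cvtColor(c["pixels"],cv2.COLOR_RGB2HSV).astype(np.float32)
    y=np.radians(yaw);u=np.array([np.cos(y),np.sin(y),0]);out=[];A=[-.19,-.18,-.17,-.16,-.15,-.14,-.118,-.11]
    for a in A:
        q=np.array(proj(c,C+a*u));g=np.array(proj(c,C+(a+.01)*u))-q;n=np.array([-g[1],g[0]]);n/=np.linalg.norm(n)
        if n[1]<0:n=-n
        zp=np.array(proj(c,C+a*u+[0,0,.01]))-q;k=zp@n
        ss=np.arange(-26,26,.25);P=(q+ss[:,None]*n).astype(np.float32)
        v=cv2.remap(hsv,P[:,:1],P[:,1:],cv2.INTER_LINEAR)[:,0]
        m=(v[:,0]>9)&(v[:,0]<28)&(v[:,1]>35)&(v[:,1]<150)&(v[:,2]>105)
        i=np.where(m)[0];runs=np.split(i,np.where(np.diff(i)>3)[0]+1);runs=[x for x in runs if len(x)>=12]
        b=min(runs,key=lambda x:abs(ss[x].mean()),default=None)
        out.append((np.nan,0) if b is None else (ss[b].mean()/k*10, (len(b)*.25)))
    print(lab,"dz mm",[round(float(o[0]),1) for o in out],"w px",[round(o[1],1) for o in out])
u0=np.array([-.1346,.9909,0])
meas('pics/side0.npz',np.array([.5387,-.066,.075]),97.7,"seated")
for k,e in((8,[.5406,-.0695,.1208]),(10,[.547,-.1105,.1561]),(11,[.5459,-.1088,.1297]),(12,[.5459,-.1083,.1217]),(13,[.5457,-.1077,.1126]),(14,[.5484,-.1137,.2064])):
    meas(f'pics/s{k}.npz',np.array(e)+[0,0,-.0032]+.0035*u0,98.0,k)
E
```

```text
seated dz mm [1.6, 4.8, 4.0, 4.5, 2.1, 1.7, 4.2, 4.2] w px [18.8, 16.8, 15.8, 15.0, 17.0, 27.8, 32.2, 32.2]
8 dz mm [-16.5, -15.2, -13.8, -11.7, -9.9, -11.1, -10.5, -28.2] w px [18.0, 17.0, 15.5, 14.0, 26.8, 32.5, 32.0, 20.8]
10 dz mm [-13.0, -11.8, -10.9, -11.6, -8.6, -11.8, -7.8, -24.6] w px [17.0, 16.0, 15.8, 15.2, 24.5, 31.2, 33.2, 20.5]
11 dz mm [-11.9, -10.9, -10.3, -9.7, -4.0, -8.0, -6.3, -25.8] w px [16.2, 15.5, 14.5, 13.5, 24.0, 32.2, 36.0, 21.0]
12 dz mm [-4.3, -3.2, -4.3, -3.3, -1.8, -3.7, -3.8, -2.4] w px [16.8, 16.5, 14.8, 14.0, 18.0, 30.8, 33.8, 34.8]
13 dz mm [4.0, 4.0, 3.7, 3.7, 3.4, 1.5, 2.7, 1.2] w px [16.5, 16.5, 15.2, 14.2, 14.0, 29.2, 35.0, 33.5]
14 dz mm [-4.9, -3.4, -2.5, -1.2, 2.2, -0.6, -4.9, -10.1] w px [18.8, 17.0, 15.2, 14.2, 21.5, 30.8, 37.5, 27.5]
```

Reference readings: seated +4.5 mm, on the post +4 mm (level), now −2.5 mm at a = −0.17. The pin sprang back about 2° when it left the post. There's time to touch the post once more and over-correct by that amount.

```bash
python3 -m jog '[[0,0,0.6,0,1],[0,0,0.9,0,1],[0,0,0.9,0,1],[0,0,0.9,0,1],[0,0,0.9,0,1],[0,0,0.9,0,1],[0,0,0.9,0,1],[0,0,0.9,0,1],[0,0,0.5,0,1],[0,0,0.2,0,1]]'; python3 st.py
```

```text
time: 23.5
ee_pos: [0.5448, -0.1083, 0.1227]
eef_rot: [0.655, 0.755, 0.011, -0.035]
ft_force: [-0.3, -0.4, -6.8]
width: 0.0559
pos [ 0.5448 -0.1083  0.1227] pitch 3.8 roll -1.66 yaw 8.13 F [-0.3 -0.4 -6.8] T [-0.21 -0.05  0.06] w 0.0559 travel 41.4 up 44.0
```

```bash
python3 -m jog '[[0,0,0.2,0,1],[0,0,0.3,0,1],[0,0,0.3,0,1],[0,0,0.2,0,1],[0,0,0.2,0,1],[0,0,0.2,0,1],[0,0,0.2,0,1],[0,0,0.1,0,1],[0,0,0,0,1],[0,0,0,0,1]]'; python3 st.py
```

```text
time: 24.5
ee_pos: [0.545, -0.1077, 0.1058]
eef_rot: [0.655, 0.754, 0.012, -0.033]
ft_force: [-0.8, 0.3, -4.4]
width: 0.0558
pos [ 0.545  -0.1077  0.1058] pitch 3.76 roll -1.52 yaw 8.09 F [-0.8  0.3 -4.4] T [-0.56  0.17 -0.24] w 0.0558 travel 40.8 up 27.2
```

```bash
python3 -m jog '[[0,0,-0.3,0,1],[0,0,-0.6,0,1],[0,0,-0.9,0,1],[0,0,-0.9,0,1],[0,0,-0.9,0,1],[0,0,-0.9,0,1],[0,0,-0.9,0,1],[0,0,-0.9,0,1],[0,0,-0.9,0,1],[0,0,-0.8,0,1]]'; python3 st.py
```

```text
time: 25.5
ee_pos: [0.5481, -0.1129, 0.1928]
eef_rot: [0.655, 0.755, 0.012, -0.033]
ft_force: [-0.5, -0.6, -5.5]
width: 0.0561
pos [ 0.5481 -0.1129  0.1928] pitch 3.77 roll -1.48 yaw 8.11 F [-0.5 -0.6 -5.5] T [-0.23 -0.08  0.02] w 0.0561 travel 46.4 up 114.1
```

```bash
python3 -m jog '[[0,0,-0.4,0,1],[0,0,-0.2,0,1],[0,0,0,0,1],[0,0,0,0,1],[0,0,0,0,1],[0,0,0,0,1],[0,0,0,0,1],[0,0,0,0,1],[0,0,0,0,1],[0,0,0,0,1]]'; python3 st.py; python3 - <<'E'
from pit import *
e=r.read_state()["ee_pos"];b=snap("side","pics/s15.png");t=snap("top","pics/t15.png")
def meas(c,C,yaw,lab):
    hsv=cv2.cvtColor(c["pixels"],cv2.COLOR_RGB2HSV).astype(np.float32)
    y=np.radians(yaw);u=np.array([np.cos(y),np.sin(y),0]);out=[]
    for a in [-.20,-.19,-.18,-.17,-.16,-.15,-.14,-.118]:
        q=np.array(proj(c,C+a*u));g=np.array(proj(c,C+(a+.01)*u))-q;n=np.array([-g[1],g[0]]);n/=np.linalg.norm(n)
        if n[1]<0:n=-n
        k=(np.array(proj(c,C+a*u+[0,0,.01]))-q)@n
        ss=np.arange(-26,26,.25);P=(q+ss[:,None]*n).astype(np.float32)
        v=cv2.remap(hsv,P[:,:1],P[:,1:],cv2.INTER_LINEAR)[:,0]
        m=(v[:,0]>9)&(v[:,0]<28)&(v[:,1]>35)&(v[:,1]<150)&(v[:,2]>105)
        i=np.where(m)[0];runs=[x for x in np.split(i,np.where(np.diff(i)>3)[0]+1) if len(x)>=12]
        bb=min(runs,key=lambda x:abs(ss[x].mean()),default=None)
        out.append((np.nan,0) if bb is None else (ss[bb].mean()/k*10,len(bb)*.25))
    print(lab,[round(float(o[0]),1) for o in out],"w",[o[1] for o in out])
u0=np.array([-.1346,.9909,0])
for lab,c,E in(("s14",dict(np.load('pics/s14.npz')),np.array([.5484,-.1137,.2064])),("s15",b,e)): meas(c,E+[0,0,-.0032]+.0035*u0,98,lab)
# matchbox/cup etc unchanged? compare top views
a=np.load('pics/top0.npz')["pixels"].astype(int);d=abs(a-np.array(t["pixels"]).astype(int)).sum(2)
for n,(u,v,w) in dict(egg=(308,263,14),cup=(304,172,22),tin=(406,153,19),match=(350,160,14),weight=(435,246,11)).items(): print(n,d[v-w:v+w,u-w:u+w].mean().round(1))
E
```

```text
time: 26.5
ee_pos: [0.548, -0.1132, 0.1989]
eef_rot: [0.655, 0.755, 0.011, -0.034]
ft_force: [1.0, 0.4, -6.6]
width: 0.0561
pos [ 0.548  -0.1132  0.1989] pitch 3.78 roll -1.54 yaw 8.11 F [ 1.   0.4 -6.6] T [-0.2  -0.07  0.04] w 0.0561 travel 46.7 up 120.2
s14 [-4.5, -4.9, -3.4, -2.5, -1.2, 2.2, -0.6, -4.9] w [18.0, 18.75, 17.0, 15.25, 14.25, 21.5, 30.75, 37.5]
s15 [1.5, 1.2, -2.8, 1.6, 3.2, 5.1, 3.5, -2.0] w [17.0, 18.75, 21.0, 17.0, 14.75, 17.75, 29.0, 38.25]
egg 3.3
cup 2.7
tin 278.1
match 2.9
weight 231.5
```

```bash
python3 -m jog '[[0,0,-0.2,0,1],[0,0,-0.1,0,1],[0,0,0,0,1],[0,0,0,0,1],[0,0,0,0,1],[0,0,0,0,1],[0,0,0,0,1],[0,0,0,0,1],[0,0,0,0,1],[0,0,0,0,1]]'; python3 st.py; python3 - <<'E'
from h import *
a=np.load('pics/side0.npz')["pixels"];b=snap("side","pics/s16.png")["pixels"]
g=lambda i:cv2.Canny(cv2.cvtColor(np.ascontiguousarray(i),cv2.COLOR_RGB2GRAY),60,150)
A,B=[cv2.GaussianBlur(g(i),(3,3),0) for i in(a,b)]
for n,(u0,v0,u1,v1) in dict(tin=(384,235,428,274),weight=(302,292,330,320),egg=(240,200,268,236),match=(355,215,392,234),cup=(330,178,370,214)).items():
    T=A[v0:v1,u0:u1];W=B[v0-8:v1+8,u0-8:u1+8];m=cv2.matchTemplate(W,T,cv2.TM_CCOEFF_NORMED);_,s,_,l=cv2.minMaxLoc(m);print(n,"shift px",l[0]-8,l[1]-8,"score",round(s,2))
print(r.read_state()["joint_vel"].round(4))
E
```

```text
time: 27.6
ee_pos: [0.5481, -0.1135, 0.2022]
eef_rot: [0.655, 0.755, 0.011, -0.034]
ft_force: [-0.2, -0.3, -6.5]
width: 0.0563
pos [ 0.5481 -0.1135  0.2022] pitch 3.78 roll -1.54 yaw 8.11 F [-0.2 -0.3 -6.5] T [-0.26 -0.09 -0.01] w 0.0563 travel 47.0 up 123.6
tin shift px 0 1 score 0.69
weight shift px 0 0 score 0.93
egg shift px 0 0 score 0.93
match shift px 7 -1 score 0.21
cup shift px 8 6 score 0.19
[-0.0009 -0.0002  0.     -0.0002  0.0003 -0.0001 -0.0015]
```

```bash
python3 -c "
from bench import r
print(r.close_job())"
```

```text
the job is handed in; nothing more can be done
None
```

The rolling pin is out of its rest and held still in the gripper at 60 N, with its axis about 199 mm above the worktop. It did not stay level throughout the lift, though. I handed the job in at about 27.6 s.

**How it went:**
- **Push:** I gripped the pin by the middle and pushed it about 18 mm onto the plunger at first, and later nearly to the stop, so the other end was clear of the hood. I kept it pressed while starting the lift.
- **First lift:** The pin tipped about 5°, hood end up, because friction at the plunger held the other end down. I lowered it into the saddles, where it levelled, still pressed against the plunger.
- **Second lift:** With a firmer grip it tipped again, to about 6°, as it came clear.
- **Levelling:** I moved the pin off the plunger, resting its low end on top of the plunger post twice to bring it level, then raised it freely to the final height.

**Last checks:**
- **Level:** The final tilt measured about 1° or less, but only from the plunger-end handle, because the gripper hid the other end from the side camera. The gripper itself leans about 4°.
- **Still and free:** Joint speeds were close to zero. The measured force was only about the pin's weight, so nothing else was touching it.
- **Other objects:** The cup, egg cup and matchbox look unchanged in the top view. The egg cup and weight matched their starting positions exactly in the side view. The tin matched to 1 pixel, but it was partly shaded, so that match is weaker. The side-view check failed for the cup and matchbox because the arm and pin hid them.

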